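Clamp the bottle on the shaker with the square key

ROBOT

A 6-joint arm with a two-finger parallel gripper is mounted at the origin on a cart in front of the work surface, level with it; the furniture and walls round the work are solid. World frame = base frame: x ahead of the robot, y to its left, z up, the work surface at z = 0. Lengths are in m, angles in rad, forces in N, time in s.
With the tool pointing down it reaches from about 0.25 to 0.725 m from the base axis. Payload 4 kg.
Tool frame: the origin (TCP) lies midway between the tips of the shut fingers; the grasp point (between the pads) lies 19 mm behind it; z points along the fingers, y is the line along which they close (so a half turn about z gives the same grasp; the last joint's range is limited). The gripper opens to 85 mm and grips with 20 to 120 N. Pads are 22 mm wide; open, the fingers measure 114 mm over their backs; the gripper's body (76 mm by 85 mm) begins 54 mm behind the grasp point. The pads swing forward as they close: fully open they stand 13 mm farther back than shut.
Start: joints at [1.194, 0.241, 0.005, 1.335, 0, 1.571], TCP at [0.184, 0.465, 0.231] pointing down, gripper open.
Joint ranges: [-2.72, 2.72], [-1.05, 1.87], [-1.09, 1.28], [-1.99, 2.15], [-1.42, 1.44], [-3.14, 3.14]. Speed limits (rad/s): [2.79, 2.79, 3.14, 3.14, 3.14, 3.14].

INTERFACE

Orientations are given as a unit quaternion [x, y, z, w].
In Python, from workcell import bot gives the robot as it stands.
- The arm moves only by the tool play_rows, never from a script. Its argument "moves" is a list of rows, each a list of 3 entries, a list of its own where there are three numbers: the opening, from -1 (shut) to 1 (fully open), then the shift along the tool's x, y, z in cm, then the turn, a rotation vector about the tool's x, y, z in rad. A call has 1 to 12 rows; each row shifts and turns the commanded pose from where the row before left it, along the tool's axes as they then stand; what a row does not reach is not made up. A row lasts 1/12 s, in which the tool goes at most 41.7 mm and 7.16 degrees, less where a joint would pass 70% of its speed; a pose out of reach is approached as far as the arm can. A call is refused whole if a number of a shift passes 4.17 or a number of a turn 0.125, either way. A call with a gripper value outside its range is refused whole. The fingers move at their own pace and stop on an object; the grip force is fixed at half the most. Time passes only in rows, so rows that do not move let the fingers close. It gives the time, the measured TCP pose, the force and the opening at its end, in the units of the state.
- bot.get_obs(): the state, without advancing time (a new reading comes with each control period).
- bot.camera(name): name is "scene" or "top" or "wrist"; returns (picture, depth): 480x640x3 uint8, red, green, blue; 480x640 float32, m along the optical axis (not along the pixel's ray), 0 where there is no reading.
- bot.camera_info(name): a dict with "K" (3x3 intrinsics, pixels), "world_from_camera" (4x4, takes a point from camera to world coordinates); the wrist camera has in their place "T_tool_cam" (4x4, takes a point from camera to tool coordinates, whose origin is the TCP and whose axes are the flange's). Camera axes: x right, y up, looking along -z (the intrinsics and any distortion apply to the point x, -y, -z); pixel columns grow to the right and rows downward; lengths in m; the calibration is good to about 2 mm. A picture is of the moment at which its call begins: read the wrist's pose just before it. camera_info takes no time and is no camera call.
- bot.job_done(): hands the job in, once; it reports no verdict.
The state is a dict: "clock": time; "joint_pos": joint angles; "joint_vel": joint speeds; "tau": joint torques, N m; "eef_pos": TCP position; "tool_rot": TCP orientation; "ft_force": force on the tool from outside, world axes, zero at the start; "ft_torque": the same for the moment, N m; "grip_width": finger opening in m.
Only numpy, scipy, OpenCV 4.12 (cv2) and the standard library are available. Lean on these libraries where they do the work, as an engineer would, in place of code of your own. Each camera call takes 0.05 s, during which the arm holds its last target. There are 200 camera calls.

TASK

The amber bottle stands loose in the clamp of the bench shaker, which must not run like that. Take the smaller of the two square keys from the wooden stand, feel it without force into the recessed square socket in front of the bottle and turn it clockwise until the bottle sits snug between the jaw and the V block, but gently, because it is glass. A key is never left in a clamp, so pull it out and put it back upright in the stand, and leave everything else as it stands.

Things in the scene. Friction and masses are not known exactly. Their poses are not given: they have to be found in the camera images.
- key: The smaller square key, dull steel, 94 mm long. Origin: middle of the foot of the square, z up along the key. Square shank 10 x 10 mm (sides along x and y, foot tapered to 7.6 mm over 3 mm) up to z=46; round collar 25 mm wide, z=46-51; flat wing handle z=60-94, 36 mm wide along x, 10 mm thick along y. 0.1 kg. It fits the socket in any quarter turn.
- key_large: The larger square key: shank 13 x 13 mm, wing 52 x 12 mm and 38 mm high (z=60-98), collar 30 mm wide. Too big for the socket. Origin and axes as for the key. Stays in the stand.
- key_stand: Fixed wooden block, 54 (x) x 120 (y) x 55 mm high, origin under its centre. Two upright round bores, 20 mm wide and 50 mm deep, in its top at y=-30 and y=+30. Either key stands in either bore, its collar resting on the block's top, so its foot is 9 mm above the worktop.
- bore_a (a point): Centre of the mouth of the bore at the stand's y=-30 mm, at z=55 mm.
- bore_b (a point): Centre of the mouth of the bore at the stand's y=+30 mm, at z=55 mm.
- shaker: Fixed bench shaker, 200 x 160 mm, origin under its centre, -x its control panel. Platform top z=68 mm, rubber mat under the bottle z=70 mm. In a row from -x to +x: grey cam housing (58 x 70 mm, top z=104, centre x=-64), moving jaw, bottle, V block (x up to 92 mm, top z=120 mm).
- socket (a point): Centre of the mouth of the round recess in the cam housing's top; z up. Recess 16 mm wide, 10 mm deep, bevelled rim. In its floor: the spindle's square hole, 11 x 11 mm, 16 mm deep (key play 0.1 rad each way). Its sides lie 0 to 0.5 rad clockwise from the shaker's axes, not measured: centre the key by touching the recess's wall, press lightly (5 to 10 N, never above 40), turn until it drops in.
- jaw: Moving jaw, rubber-faced plate 60 x 46 mm on stiff springs; origin in the middle of its face, x (the shaker's x) towards the bottle. Clockwise turning of the key (seen from above) drives it 7 mm per rad, 2 to 9 mm until the bottle is seated; then the squeeze grows about 100 N per rad. Turning takes 0.21 N m of friction plus 0.007 N m per newton of squeeze. It stays where it is left.
- bottle: Amber glass bottle, 55 mm wide (straight wall to 92 mm), 109 mm tall, origin under its centre; stands between jaw and V block, up to 4 mm clear of the V. The V block is bolted anywhere in a 3 mm range, not measured. The jaw first slides the bottle back (1 to 4 N), then squeezes it. Snug is 6 to 20 N, best 13 N, read from the rise of the turning torque; above 30 N the glass cracks.
- white_bottle: Bystander: white bottle, 48 mm wide, 96 mm tall, beside the shaker.
- jar: Bystander: sample jar with screw cap, 55 mm wide, 72 mm tall.
- dish: Bystander: glass dish 61 mm wide, 14 mm tall, near the stand.
- crucible: Bystander: porcelain crucible 42 mm wide, 34 mm tall, near the stand.
- crucible_lid: Bystander: porcelain lid 42 mm wide, 15 mm tall, near the stand.
- mortar: Bystander: porcelain mortar 88 mm wide, 48 mm tall, at the right.
- pestle: Bystander: porcelain pestle, 112 mm long, lying near the mortar.
- tin_a: Bystander: aluminium tin 58 mm wide, 36 mm tall, at the right.
- tin_b: Bystander: aluminium tin 56 mm wide, 34 mm tall, at the right.

How it is judged:
On the way, in this order (a step that is already met when the one before it is completed fails the run):
1. the small key stands in the square of the socket (z of key in the frame of socket below -0.017 m and horizontal distance between key and socket below 0.003 m), for 0.2 s.
2. the bottle is clamped while the key is in the socket (all of step 1 and contact force between bottle and jaw above 5 N), for 0.2 s.
At the end, for the whole second after the job is handed in: The jaw holds the bottle with 6 to 20 N, the bottle upright on its mat; the small key stands upright and still in a bore of the stand (within 6 mm of its axis, collar within 5 mm of the block), released; the large key still stands in the stand (contact force between bottle and jaw between 6 and 20 N and angle between bottle's own z axis and vertical below 0.06 rad and z of bottle in the frame of shaker below 0.074 m and (horizontal distance between key and bore_a below 0.006 m or horizontal distance between key and bore_b below 0.006 m) and z of key in the frame of key_stand below 0.014 m and angle between each of key, key_large's own z axis and vertical below 0.1 rad and linear speed of key below 0.02 m/s); the robot touches nothing.
It fails at once if the jaw squeezes the glass with more than 30 N (contact force between bottle and jaw above 30 N).
It fails at once if a bystander is moved by more than 20 mm, or the large key by more than 30 mm (distance of any of white_bottle, jar, dish, crucible, crucible_lid, mortar, pestle, tin_a, tin_b from where it was at the start of the episode above 0.02 m or distance of key_large from where it was at the start of the episode above 0.03 m).
It fails at once if the key is rammed against the shaker with more than 70 N before it has entered the square (contact force between key and shaker above 70 N and z of key in the frame of socket above -0.014 m).
It also fails if it takes over 72 s, if anything falls off the work surface, if the arm or the gripper's body presses on something with over 40 N, if the wrist force passes 120 N, or if a joint passes its speed limit or range.

## Working session

There is one attempt and no reset: what is moved stays moved. The work goes in short steps, Python scripts to look and compute and a tool call to move; the robot and the scene stay as the last step left them, time stands still between calls to the robot, and variables do not carry over. Pictures are saved under pics/ and viewed, on a budget of 10 in all, crops included, one or two more only if the job needs it, and the job is handed in when it is done.

Besides the shell and the picture viewer there is one more tool, called after "Emit:" as a command line: name --argument value ..., lists and objects as JSON in quotes. play_rows: Moves the arm, as the interface text tells. Its arguments: {"type":"object","properties":{"moves":{"type":"array"}},"required":["moves"]}

```bash
ls; mkdir -p pics; python3 - <<'E'
from workcell import bot
import cv2,numpy as np
o=bot.get_obs();print({k:np.round(v,4).tolist() for k,v in o.items()})
for n in("scene","top"):
    p,d=bot.camera(n);cv2.imwrite(f"pics/{n}0.png",p[...,::-1]);np.save(f"pics/{n}0.npy",d)
    i=bot.camera_info(n);print(n,{k:(np.round(v,4).tolist() if not isinstance(v,str) else v) for k,v in i.items()})
i=bot.camera_info("wrist");print(i)
E
```

```text
pics
{'clock': 0.0, 'joint_pos': [1.194, 0.2414, 0.0037, 1.3352, 0.0, 1.5708], 'joint_vel': [-0.0005, -0.0004, -0.0005, -0.0, 0.0018, 0.0007], 'tau': [-0.0014, -37.2317, 25.2409, 0.0169, -0.0002, -0.0], 'eef_pos': [0.1837, 0.4643, 0.2304], 'tool_rot': [0.1873, 0.9823, -0.001, -0.0002], 'ft_force': [0.7036, -0.2562, -1.0121], 'ft_torque': [-0.05, 0.0064, 0.0017], 'grip_width': 0.086}
scene {'K': [[461.4774, 0.0, 318.7372], [0.0, 461.4774, 235.249], [0.0, 0.0, 1.0]], 'world_from_camera': [[0.7352, 0.4977, -0.4601, 0.0499], [-0.6777, 0.5533, -0.4843, -0.5478], [0.0136, 0.6679, 0.7441, 0.889], [0.0, 0.0, 0.0, 1.0]]}
top {'K': [[548.1186, 0.0, 315.5505], [0.0, 548.1186, 239.3586], [0.0, 0.0, 1.0]], 'world_from_camera': [[-0.02, 0.9979, -0.0615, 0.4432], [-0.9998, -0.0206, -0.0086, -0.0243], [-0.0098, 0.0614, 0.9981, 1.4988], [0.0, 0.0, 0.0, 1.0]]}
{'K': array([[358.84582383,   0.        , 317.17345787],
       [  0.        , 358.84582383, 239.38814428],
       [  0.        ,   0.        ,   1.        ]]), 'T_tool_cam': array([[-8.03983134e-04,  9.46409370e-01,  3.22968511e-01,
         8.41643745e-02],
       [ 9.99999676e-01,  7.75651556e-04,  2.16426591e-04,
        -6.35902533e-04],
       [-4.56828739e-05,  3.22968580e-01, -9.46409686e-01,
        -1.43964672e-01],
       [ 0.00000000e+00,  0.00000000e+00,  0.00000000e+00,
         1.00000000e+00]])}
```

View pics/top0.png

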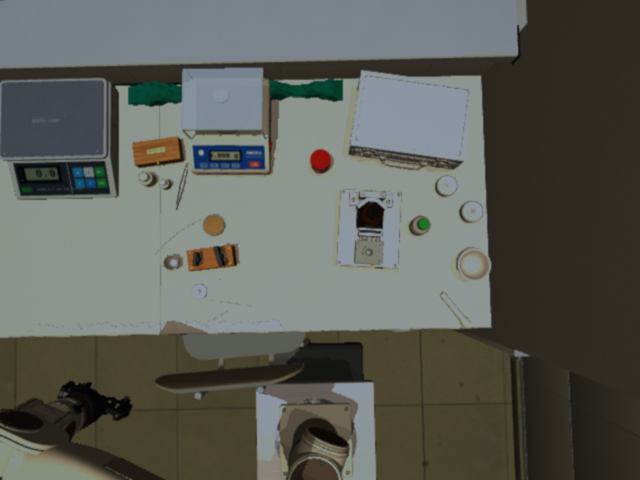

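View pics/scene0.png

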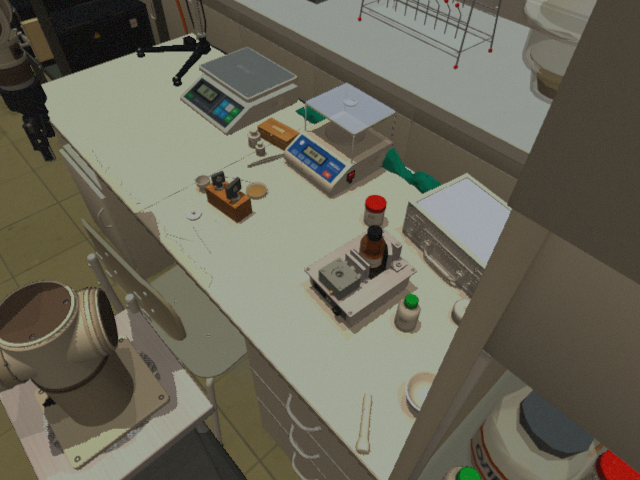

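The top view shows the stand at about (212,257), with key wings at (198,259) and (221,256), the right one looking larger. The shaker is centred at about (369,230), its socket near (369,252) and the amber bottle at (372,213). The scene view agrees.

```bash
cat > h.py <<'E'
import numpy as np,cv2
from scipy.spatial.transform import Rotation as R
from workcell import bot
def pose(o):
    T=np.eye(4);T[:3,:3]=R.from_quat(o["tool_rot"]).as_matrix();T[:3,3]=o["eef_pos"];return T
def shot(n,f):
    o=bot.get_obs();p,d=bot.camera(n);i=bot.camera_info(n)
    T=pose(o)@i["T_tool_cam"] if n=="wrist" else i["world_from_camera"]
    cv2.imwrite(f"pics/{f}.png",p[...,::-1]);np.savez(f"pics/{f}.npz",p=p,d=d,K=i["K"],T=T);return p,d,i["K"],np.array(T)
def load(f):
    z=np.load(f"pics/{f}.npz");return z["p"],z["d"],z["K"],z["T"]
def ray(uv,z,K,T):
    uv=np.atleast_2d(np.asarray(uv,float))
    r=np.c_[(uv[:,0]-K[0,2])/K[0,0],-(uv[:,1]-K[1,2])/K[1,1],-np.ones(len(uv))]@T[:3,:3].T
    return T[:3,3]+r*((z-T[2,3])/r[:,2])[:,None]
def togo(dx,dy,dz):
    "world shift -> tool axes, cm"
    o=bot.get_obs();return np.round(pose(o)[:3,:3].T@[dx,dy,dz]*100,2)
def st():
    o=bot.get_obs();print({k:np.round(o[k],4).tolist() for k in("clock","joint_pos","eef_pos","tool_rot","ft_force","ft_torque","grip_width")})
E
python3 - <<'E'
from h import *
p=cv2.imread("pics/top0.png");i=bot.camera_info("top");K,T=i["K"],np.array(i["world_from_camera"])
hsv=cv2.cvtColor(p,cv2.COLOR_BGR2HSV)
m=cv2.inRange(hsv,(3,110,60),(22,255,255));m[:, :185]=0;m[:,240:]=0;m[:240]=0;m[275:]=0
m=cv2.morphologyEx(m,cv2.MORPH_CLOSE,np.ones((11,11)))
r=cv2.minAreaRect(np.argwhere(m>0)[:,::-1].astype(np.float32));print(r)
print("stand",ray(r[0],.055,K,T),ray(cv2.boxPoints(r),.055,K,T).round(3).tolist())
for n,uv,z in(("kL",(198,258),.1),("kR",(221,256),.1),("sock",(369,252),.104),("housingcorners",(355,238),.104),("h2",(383,238),.104),("h3",(355,264),.104),("h4",(383,264),.104),("cap",(372,212),.109+.07),("white",(420,226),.09),("mid shaker",(369,230),.068)): print(n,ray(uv,z,K,T).round(3)[0])
E
```

```text
((210.06927490234375, 257.55389404296875), (20.71380043029785, 45.64478302001953), 82.87498474121094)
stand [[0.48987415 0.26736744 0.055     ]] [[0.511, 0.331, 0.055], [0.523, 0.211, 0.055], [0.469, 0.204, 0.055], [0.456, 0.324, 0.055]]
kL [0.488 0.289 0.1  ]
kR [0.492 0.23  0.1  ]
sock [ 0.494 -0.148  0.104]
housingcorners [ 0.531 -0.113  0.104]
h2 [ 0.529 -0.184  0.104]
h3 [ 0.464 -0.111  0.104]
h4 [ 0.463 -0.182  0.104]
cap [ 0.588 -0.151  0.179]
white [ 0.559 -0.282  0.09 ]
mid shaker [ 0.553 -0.152  0.068]
```

Emit:
play_rows --moves '[[0,[-3.5,-0.77,0],[0,0,0]],[0,[-3.5,-0.77,0],[0,0,0]],[0,[-3.5,-0.77,0],[0,0,0]],[0,[-3.5,-0.77,0],[0,0,0]],[0,[-3.5,-0.77,0],[0,0,0]],[0,[-3.5,-0.77,0],[0,0,0]],[0,[-3.5,-0.77,0],[0,0,0]],[0,[-3.5,-0.77,0],[0,0,0]],[0,[-3.5,-0.77,0],[0,0,0]],[0,[-3.5,-0.77,0],[0,0,0]],[0,[0,0,0],[0,0,0]],[0,[0,0,0],[0,0,0]]]'

```text
clock: 1.1
eef_pos: [0.482, 0.263, 0.2303]
tool_rot: [0.189, 0.982, -0.0, -0.001]
ft_force: [-0.3, 0.9, -0.0]
grip_width: 0.0428
```

```bash
python3 - <<'E'
from h import *
st();shot("wrist","w1")
E
```

```text
{'clock': 1.1, 'joint_pos': [0.4993, 0.3405, 0.1391, 1.3712, 0.0002, 0.8799], 'eef_pos': [0.482, 0.263, 0.2303], 'tool_rot': [0.1892, 0.9819, -0.0005, -0.0008], 'ft_force': [-0.3202, 0.8659, -0.0262], 'ft_torque': [0.0042, -0.0088, 0.0189], 'grip_width': 0.0428}
```

View pics/w1.png

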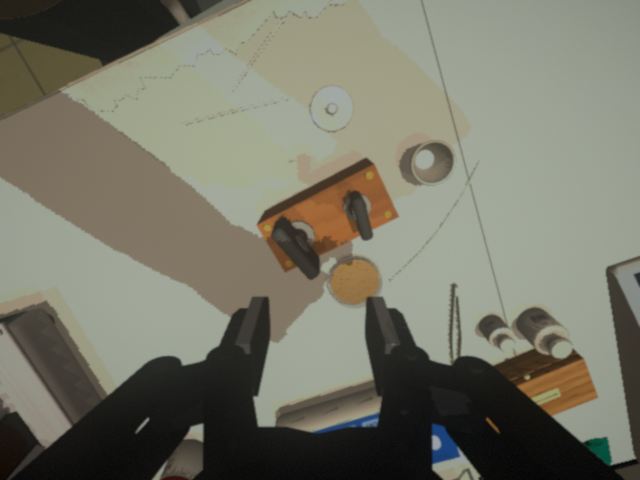

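The wrist view shows the small key's wing at about (357,215), the large key's at (296,248), the dish at (355,280) and the crucible at (427,162). Next I measure the wing tops from the depth image.

```bash
cat >> h.py <<'E'
def pts(p,d,K,T):
    v,u=np.mgrid[:480,:640];q=np.stack([(u-K[0,2])/K[0,0]*d,-(v-K[1,2])/K[1,1]*d,-d],-1)
    w=q@T[:3,:3].T+T[:3,3];w[d==0]=np.nan;return w
E
python3 - <<'E'
from h import *
p,d,K,T=load("w1");w=pts(p,d,K,T)
for n,(u0,u1,v0,v1) in dict(small=(335,385,180,245),large=(262,325,212,285)).items():
    s=w[v0:v1,u0:u1].reshape(-1,3);
    for lo,hi in((.095,.115),(.085,.12)):
        q=s[(s[:,2]>lo)&(s[:,2]<hi)]
        r=cv2.minAreaRect((q[:,:2]*1000).astype(np.float32));c=q.mean(0);ev,V=np.linalg.eigh(np.cov(q[:,:2].T))
        print(n,len(q),q[:,2].max(),c.round(4),r,"axis deg",np.degrees(np.arctan2(V[1,1],V[0,1])))
s=w[150:275,250:405].reshape(-1,3);q=s[(s[:,2]>.049)&(s[:,2]<.059)];r=cv2.minAreaRect((q[:,:2]*1000).astype(np.float32));print("stand",len(q),q.mean(0),r)
E
```

```text
small 578 0.10645471013134256 [0.4858 0.2983 0.1031] ((487.087890625, 298.43798828125), (11.450718879699707, 35.314762115478516), 83.93296813964844) axis deg 174.56139275748248
small 636 0.10645471013134256 [0.485  0.2982 0.1019] ((486.9855651855469, 298.38519287109375), (11.521134376525879, 35.467044830322266), 84.72032165527344) axis deg 174.79885528200086
large 1103 0.10986225145280376 [0.4915 0.2399 0.1061] ((493.75311279296875, 239.14993286132812), (52.58207321166992, 13.336543083190918), 16.720483779907227) axis deg -163.16863481261475
large 1290 0.10986225145280376 [0.491  0.2403 0.1038] ((493.7115478515625, 239.1886444091797), (52.640602111816406, 13.428584098815918), 16.796754837036133) axis deg -163.10319799033806
stand 5282 [0.48657041 0.27572683 0.05620991] ((490.65948486328125, 268.4002380371094), (54.610347747802734, 120.50557708740234), 5.84351110458374)
```

Emit:
play_rows --moves '[[-0.3,[0,0,0],[0,0,-0.095]],[-0.3,[0,0,0],[0,0,-0.095]],[-0.3,[0,0,0],[0,0,-0.094]],[-0.3,[-0.16,3.57,0],[0,0,0]],[-0.3,[0,0,0],[0,0,0]],[-0.3,[0,0,3.0],[0,0,0]],[-0.3,[0,0,3.0],[0,0,0]],[-0.3,[0,0,3.0],[0,0,0]],[-0.3,[0,0,3.0],[0,0,0]],[-0.3,[0,0,2.0],[0,0,0]],[-0.3,[0,0,1.1],[0,0,0]],[-0.3,[0,0,1.0],[0,0,0]]]'

```text
clock: 2.15
eef_pos: [0.4844, 0.3005, 0.0692]
tool_rot: [0.045, 0.999, -0.0, -0.001]
ft_force: [0.2, 0.9, 0.9]
grip_width: 0.0296
```

Emit:
play_rows --moves '[[-0.3,[0,0,0],[0,0,0]],[-0.3,[0,0,0],[0,0,0]]]'

```text
clock: 2.32
eef_pos: [0.486, 0.3006, 0.0709]
tool_rot: [0.046, 0.999, 0.0, 0.0]
ft_force: [-0.3, 0.3, 0.4]
grip_width: 0.0299
```

```bash
python3 - <<'E'
from h import *
st();shot("wrist","w2")
E
```

```text
{'clock': 2.3167, 'joint_pos': [0.5539, 0.4944, -0.0596, 1.0161, 0.0001, 0.6458], 'eef_pos': [0.486, 0.3006, 0.0709], 'tool_rot': [0.046, 0.9989, 0.0002, 0.0003], 'ft_force': [-0.3268, 0.2804, 0.3711], 'ft_torque': [0.0091, -0.0069, 0.0503], 'grip_width': 0.0299}
```

View pics/w2.png

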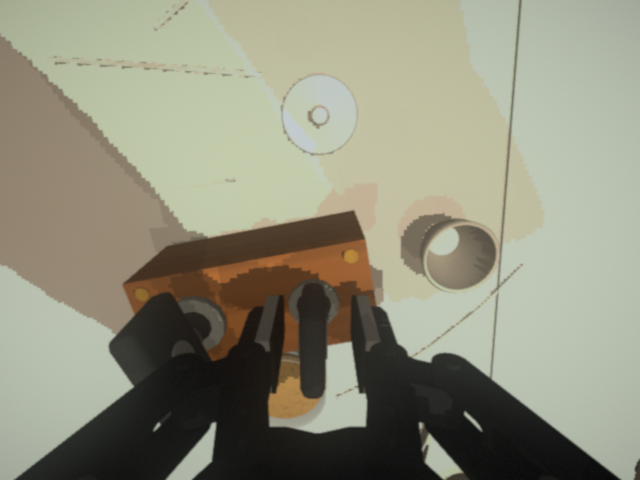

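The small key's wing, at about (313,340), is between the fingers and lined up with them. The large key at (160,345) is clear. I close the gripper.

Emit:
play_rows --moves '[[-0.3,[0,-0.15,0],[0,0,0]],[-1,[0,0,0],[0,0,0]],[-1,[0,0,0],[0,0,0]],[-1,[0,0,0],[0,0,0]],[-1,[0,0,0],[0,0,0]],[-1,[0,0,0],[0,0,0]],[-1,[0,0,0],[0,0,0]],[-1,[0,0,0],[0,0,0]]]'

```text
clock: 3.03
eef_pos: [0.4867, 0.2988, 0.0717]
tool_rot: [0.047, 0.999, 0.001, 0.001]
ft_force: [-0.4, -0.7, 5.5]
grip_width: 0.0096
```

Emit:
play_rows --moves '[[-1,[0,0,-1],[0,0,0]],[-1,[0,0,-2],[0,0,0]],[-1,[0,0,-3],[0,0,0]],[-1,[0,0,-3],[0,0,0]],[-1,[0,0,-3],[0,0,0]],[-1,[0,0,-2],[0,0,0]],[-1,[0,0,0],[0,0,0]],[-1,[0,0,0],[0,0,0]]]'

```text
clock: 3.7
eef_pos: [0.4864, 0.2988, 0.2117]
tool_rot: [0.046, 0.999, 0.001, 0.001]
ft_force: [0.1, -0.5, -1.5]
grip_width: 0.009
```

```bash
python3 - <<'E'
from h import *
st();p,d,K,T=shot("wrist","w3")
E
```

```text
{'clock': 3.7, 'joint_pos': [0.5508, 0.388, 0.1598, 1.3397, 0.0001, 0.6436], 'eef_pos': [0.4864, 0.2988, 0.2117], 'tool_rot': [0.0464, 0.9989, 0.0008, 0.0012], 'ft_force': [0.1036, -0.4877, -1.4982], 'ft_torque': [-0.049, 0.0062, -0.002], 'grip_width': 0.009}
```

Emit:
play_rows --moves '[[-1,[-0.5,-3.0,-1],[0,0,0]],[-1,[-0.5,-3.8,-1],[0,0,0]],[-1,[-0.5,-3.8,-1],[0,0,0]],[-1,[-0.5,-3.8,-1],[0,0,0]],[-1,[-0.5,-3.8,0],[0,0,0]],[-1,[-0.5,-3.8,0],[0,0,0]],[-1,[-0.5,-3.8,0],[0,0,0]],[-1,[-0.5,-3.8,0],[0,0,0]],[-1,[-0.5,-3.8,0],[0,0,0]],[-1,[-0.5,-4.2,0],[0,0,0]],[-1,[0,0,0],[0,0,0]],[-1,[0,0,0],[0,0,0]]]'

```text
out of range
```

Emit:
play_rows --moves '[[-1,[-0.5,-3.0,-1],[0,0,0]],[-1,[-0.5,-3.8,-1],[0,0,0]],[-1,[-0.5,-3.8,-1],[0,0,0]],[-1,[-0.5,-3.8,-1],[0,0,0]],[-1,[-0.5,-3.8,0],[0,0,0]],[-1,[-0.5,-3.8,0],[0,0,0]],[-1,[-0.5,-3.8,0],[0,0,0]],[-1,[-0.5,-3.8,0],[0,0,0]],[-1,[-0.5,-3.8,0],[0,0,0]],[-1,[-0.5,-4.1,0],[0,0,0]],[-1,[0,0,0],[0,0,0]],[-1,[0,0,0],[0,0,0]]]'

```text
clock: 4.75
eef_pos: [0.4995, -0.0817, 0.248]
tool_rot: [0.049, 0.999, 0.0, -0.002]
ft_force: [-0.2, 0.6, 0.4]
grip_width: 0.0087
```

```bash
python3 - <<'E'
from h import *
st();shot("wrist","w4")
E
```

```text
{'clock': 4.75, 'joint_pos': [-0.1623, 0.25, 0.0608, 1.3863, 0.0002, -0.0643], 'eef_pos': [0.4995, -0.0817, 0.248], 'tool_rot': [0.049, 0.9988, 0.0004, -0.0023], 'ft_force': [-0.1539, 0.5846, 0.3939], 'ft_torque': [0.0422, -0.0263, 0.0827], 'grip_width': 0.0087}
```

View pics/w4.png

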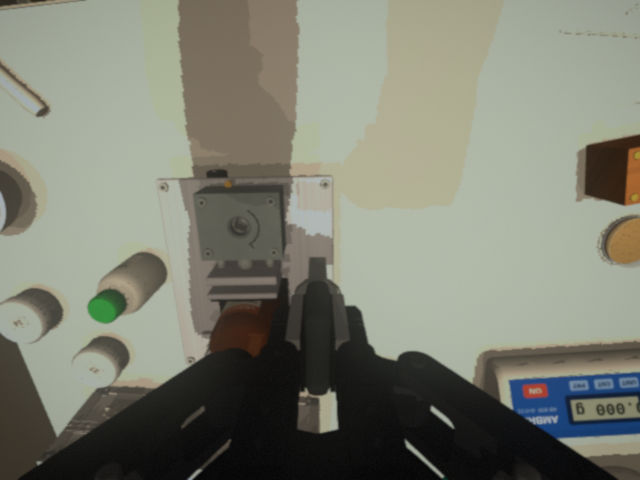

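The shaker comes out well. The socket recess is at about (239,225), with the key hanging at (317,270). I enlarge that part.

```bash
python3 - <<'E'
from h import *
p,d,K,T=load("w4")
c=cv2.resize(p[175:305,185:345][...,::-1],None,fx=4.6,fy=4.6,interpolation=cv2.INTER_CUBIC);c=cv2.convertScaleAbs(c,alpha=1.6,beta=15)
cv2.imwrite("pics/w4c.png",c)
w=pts(p,d,K,T)
for v in range(245,300,5): print(v,[f"{x:.3f}" for x in w[v,300:336:3,2]])
hm=(abs(w[...,2]-.104)<.006).astype(np.uint8);hm[:, :190]=0;hm[:,290:]=0;hm[270:]=0
q=w[hm>0];r=cv2.minAreaRect((q[:,:2]*1000).astype(np.float32));print("housing",len(q),np.median(q[:,2]),r)
E
```

```text
245 ['0.070', '0.070', '0.069', '0.069', '0.069', '0.070', '0.070', '0.069', '0.069', '0.069', '0.069', '0.067']
250 ['nan', '0.069', '0.068', '0.069', '0.069', '0.068', '0.069', '0.071', '0.069', '0.069', '0.069', '0.067']
255 ['0.070', '0.070', '0.068', '0.069', '0.069', '0.070', '0.069', '0.070', '0.069', '0.069', '0.069', '0.068']
260 ['0.070', '0.068', '0.069', '0.196', '0.194', '0.195', '0.195', '0.195', '0.195', '0.069', '0.070', '0.067']
265 ['0.070', '0.068', '0.069', '0.203', '0.202', '0.202', '0.201', '0.203', '0.202', '0.069', '0.069', '0.068']
270 ['0.069', '0.069', '0.071', '0.209', '0.209', '0.209', '0.209', '0.209', '0.209', '0.069', '0.069', '0.068']
275 ['0.069', '0.070', '0.069', '0.216', '0.217', 'nan', '0.216', '0.216', '0.216', '0.070', '0.068', '0.067']
280 ['0.070', '0.069', '0.235', '0.236', '0.236', '0.236', '0.237', '0.238', '0.238', '0.235', '0.234', '0.068']
285 ['0.236', '0.237', '0.237', '0.253', '0.253', '0.254', '0.255', '0.255', '0.255', '0.252', '0.239', '0.237']
290 ['0.237', '0.239', '0.252', '0.257', '0.259', '0.259', '0.260', '0.259', '0.258', '0.257', '0.236', '0.238']
295 ['0.254', '0.254', '0.257', '0.262', '0.263', '0.263', '0.263', '0.264', '0.262', '0.261', '0.254', '0.254']
housing 5653 0.10525522253123776 ((501.08111572265625, -147.79107666015625), (70.47355651855469, 70.51313781738281), 85.49899291992188)
```

View pics/w4c.png

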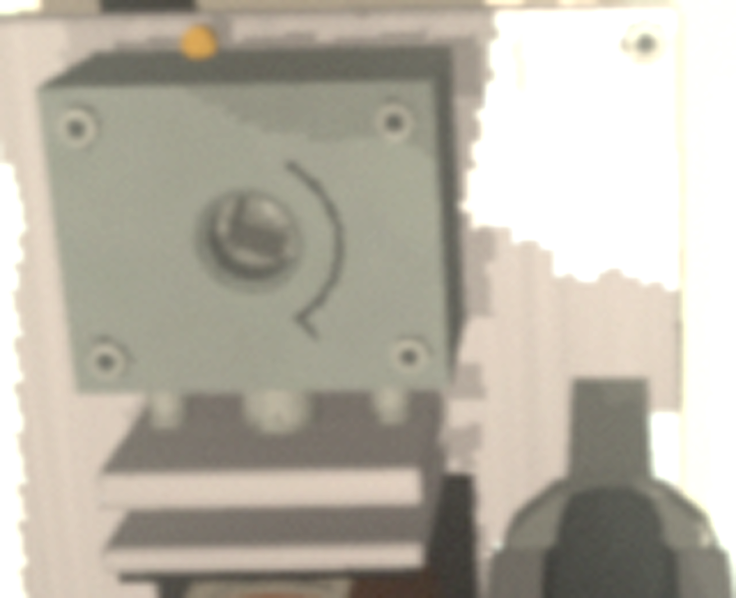

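```bash
python3 - <<'E'
from h import *
p,d,K,T=load("w4");w=pts(p,d,K,T)
f=lambda a:np.array(a)/4.6+np.array([185,175])-.4
S=ray(f([(76,128),(394,122),(106,360),(408,357)]),.104,K,T);print(S.round(4).tolist(),S.mean(0).round(4))
print("yaw",np.degrees([np.arctan2(*(S[b]-S[a])[[1,0]]) for a,b in((0,2),(1,3))]),np.degrees([np.arctan2(-(S[b]-S[a])[0],(S[b]-S[a])[1]) for a,b in((0,1),(2,3))]))
print("socket",ray(f((248,240)),.104,K,T))
TT=pose(bot.get_obs());q=w[259:277,310:326].reshape(-1,3);q=q[q[:,2]>.15];t=(q-TT[:3,3])@TT[:3,:3]
A=np.c_[t[:,1:],np.ones(len(t))];c=np.linalg.lstsq(A,t[:,0],rcond=None)[0];print("face x=a*y+b*z+c",c,"x mean",t.mean(0))
e=ray([(309.8,258.5),(326.1,258.5)],.193,K,T);print("edges tool",((e-TT[:3,3])@TT[:3,:3]).round(4))
e=ray([(310,272),(326.4,272)],.212,K,T);print("edges tool up",((e-TT[:3,3])@TT[:3,:3]).round(4))
print(TT.round(4))
E
```

```text
[[0.4715, -0.1748, 0.104], [0.476, -0.1183, 0.104], [0.5155, -0.1781, 0.104], [0.5205, -0.1219, 0.104]] [ 0.4958 -0.1483  0.104 ]
yaw [-4.29748912 -4.69474678] [-4.56899762 -5.06865615]
socket [[ 0.4950312  -0.14779505  0.104     ]]
face x=a*y+b*z+c [-0.00541852  0.00018545  0.00410481] x mean [ 0.00412191 -0.00169163  0.04277123]
edges tool [[ 0.0044 -0.0063  0.0553]
 [ 0.0044  0.0034  0.0553]]
edges tool up [[ 0.0041 -0.0058  0.0363]
 [ 0.0041  0.0031  0.0363]]
[[-9.955e-01  9.520e-02 -4.200e-03  4.996e-01]
 [ 9.520e-02  9.955e-01  1.200e-03 -8.020e-02]
 [ 4.300e-03  8.000e-04 -1.000e+00  2.483e-01]
 [ 0.000e+00  0.000e+00  0.000e+00  1.000e+00]]
```

Emit:
play_rows --moves '[[-1,[-0.06,-3.3,0],[0,0,0]],[-1,[-0.07,-3.35,0],[0,0,0]],[-1,[0,0,0],[0,0,0]],[-1,[0,0,2],[0,0,0]],[-1,[0,0,3],[0,0,0]],[-1,[0,0,2],[0,0,0]],[-1,[0,0,0],[0,0,0]],[-1,[0,0,0],[0,0,0]]]'

```text
clock: 5.47
eef_pos: [0.4949, -0.144, 0.1789]
tool_rot: [0.045, 0.999, 0.001, -0.002]
ft_force: [0.1, 0.2, -0.4]
grip_width: 0.0092
```

```bash
python3 - <<'E'
from h import *
st();st();shot("wrist","w5");st()
E
python3 - <<'E'
import sys;sys.path.insert(0,".")
import os;os.chdir(".")
from h import *
p,d,K,T=load("w5")
c=cv2.resize(p[170:310,240:400][...,::-1],None,fx=4.6,fy=4.2,interpolation=cv2.INTER_CUBIC)
cv2.imwrite("pics/w5c.png",cv2.convertScaleAbs(c,alpha=1.6,beta=15))
E
```

```text
{'clock': 5.4667, 'joint_pos': [-0.2833, 0.303, -0.0498, 1.2225, 0.0003, -0.1928], 'eef_pos': [0.4949, -0.144, 0.1789], 'tool_rot': [0.0452, 0.999, 0.0007, -0.0021], 'ft_force': [0.0899, 0.1804, -0.368], 'ft_torque': [-0.023, 0.0006, 0.042], 'grip_width': 0.0092}
{'clock': 5.4667, 'joint_pos': [-0.2833, 0.303, -0.0498, 1.2225, 0.0003, -0.1928], 'eef_pos': [0.4949, -0.144, 0.1789], 'tool_rot': [0.0452, 0.999, 0.0007, -0.0021], 'ft_force': [0.0899, 0.1804, -0.368], 'ft_torque': [-0.023, 0.0006, 0.042], 'grip_width': 0.0092}
{'clock': 5.5167, 'joint_pos': [-0.2837, 0.3018, -0.0473, 1.2226, 0.0002, -0.1929], 'eef_pos': [0.4962, -0.1446, 0.1804], 'tool_rot': [0.0454, 0.999, 0.0002, -0.0004], 'ft_force': [-0.2646, -0.3243, -0.1948], 'ft_torque': [0.0151, -0.038, -0.0728], 'grip_width': 0.0089}
```

View pics/w5c.png

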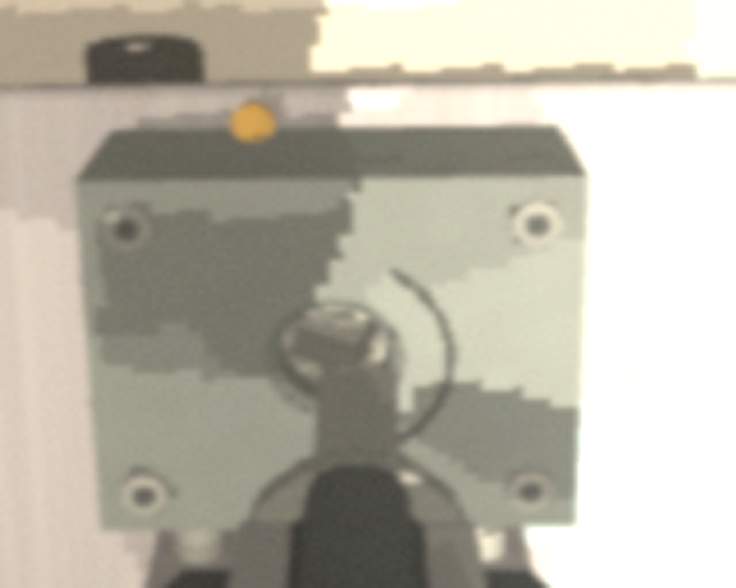

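```bash
python3 - <<'E'
from h import *
p,d,K,T=load("w5");f=lambda a:np.array(a)/np.array([4.6,4.2])+np.array([240,170])-.4
S=ray(f([(126,229),(538,225),(143,496),(530,491)]),.104,K,T).mean(0);print("socket",S)
w=pts(p,d,K,T)
v0,v1=262,276
q=w[v0:v1,310:325].reshape(-1,3);q=q[(q[:,2]>.115)&(q[:,2]<.16)];print(len(q),q.mean(0),q[:,2].min(),np.median(w[:,317,2][255:262]))
e=ray(f([(317,400),(397,400)]),q[:,2].min()+.004,K,T);print(e)
for v in range(252,280,3): print(v,w[v,306:330:3,2].round(3))
E
```

```text
socket [ 0.49637062 -0.14766126  0.104     ]
207 [ 0.49067184 -0.14404011  0.13802049] 0.12762960626944092 0.12282507083536859
[[ 0.49071746 -0.14897277  0.13162961]
 [ 0.49163862 -0.13897758  0.13162961]]
252 [0.088 0.086 0.083 0.083 0.083 0.094 0.096 0.104]
255 [0.094 0.091 0.09  0.088 0.087 0.095 0.098 0.104]
258 [0.097 0.095 0.123 0.123 0.123 0.122 0.123 0.105]
261 [0.099 0.126 0.127 0.128 0.127 0.127 0.128 0.106]
264 [0.103 0.133 0.132 0.131 0.132 0.131 0.131 0.106]
267 [0.104 0.136 0.136 0.136 0.136 0.136 0.136 0.105]
270 [0.106 0.14  0.14  0.14  0.14  0.14  0.14  0.105]
273 [0.106 0.145 0.144 0.144 0.144 0.145 0.144 0.106]
276 [0.104 0.148 0.148 0.148 0.147 0.15  0.148 0.107]
279 [0.164 0.165 0.166 0.168 0.167 0.167 0.166 0.165]
```

Emit:
play_rows --moves '[[-1,[-0.1,-0.36,0],[0,0,0]],[-1,[0,0,0.7],[0,0,0]],[-1,[0,0,0.5],[0,0,0]],[-1,[0,0,0.2],[0,0,0]],[-1,[0,0,0.2],[0,0,0]],[-1,[0,0,0],[0,0,0]],[-1,[0,0,0],[0,0,0]]]'

```text
clock: 6.1
eef_pos: [0.4962, -0.1492, 0.164]
tool_rot: [0.046, 0.999, 0.0, -0.0]
ft_force: [-0.7, 1.0, -1.0]
grip_width: 0.0089
```

Emit:
play_rows --moves '[[-1,[0,0,0.2],[0,0,0]],[-1,[0,0,0],[0,0,0]],[-1,[0,0,0],[0,0,0]]]'

```text
clock: 6.35
eef_pos: [0.4965, -0.1492, 0.1627]
tool_rot: [0.046, 0.999, 0.0, -0.0]
ft_force: [-2.8, 2.9, 3.6]
grip_width: 0.0089
```

Emit:
play_rows --moves '[[-1,[0,0,0.15],[0,0,0]],[-1,[0,0,0],[0,0,0]],[-1,[0,0,0],[0,0,0]]]'

```text
clock: 6.6
eef_pos: [0.496, -0.1489, 0.1602]
tool_rot: [0.046, 0.999, 0.001, -0.001]
ft_force: [-3.0, 3.2, 1.0]
grip_width: 0.0093
```

Emit:
play_rows --moves '[[-1,[0.08,0.06,0],[0,0,0]],[-1,[0,0,0.15],[0,0,0]],[-1,[0,0,0],[0,0,0]],[-1,[0,0,0],[0,0,0]]]'

```text
clock: 6.93
eef_pos: [0.4956, -0.1487, 0.1589]
tool_rot: [0.046, 0.999, 0.0, -0.0]
ft_force: [-0.7, 2.6, -0.7]
grip_width: 0.0089
```

Emit:
play_rows --moves '[[-1,[0,0,0.2],[0,0,0]],[-1,[0,0,0],[0,0,0]],[-1,[0,0,0],[0,0,0]]]'

```text
clock: 7.18
eef_pos: [0.4956, -0.1487, 0.1569]
tool_rot: [0.046, 0.999, 0.0, -0.0]
ft_force: [-2.5, 4.4, -2.0]
grip_width: 0.0091
```

Emit:
play_rows --moves '[[-1,[0.07,0.1,0],[0,0,0]],[-1,[0,0,0],[0,0,0]],[-1,[0,0,0],[0,0,0]]]'

```text
clock: 7.43
eef_pos: [0.4955, -0.1483, 0.1572]
tool_rot: [0.046, 0.999, -0.001, 0.0]
ft_force: [-1.4, 1.2, -2.1]
grip_width: 0.0092
```

Emit:
play_rows --moves '[[-1,[0,0,0.2],[0,0,0]],[-1,[0,0,0],[0,0,0]],[-1,[0,0,0],[0,0,0]]]'

```text
clock: 7.68
eef_pos: [0.4957, -0.1481, 0.1557]
tool_rot: [0.046, 0.999, -0.0, 0.001]
ft_force: [-1.1, 1.8, -0.0]
grip_width: 0.0091
```

Emit:
play_rows --moves '[[-1,[0.03,0.03,0.15],[0,0,0]],[-1,[0,0,0],[0,0,0]],[-1,[0,0,0],[0,0,0]]]'

```text
clock: 7.93
eef_pos: [0.4952, -0.1475, 0.154]
tool_rot: [0.046, 0.999, -0.0, 0.0]
ft_force: [-1.6, 1.7, 1.6]
grip_width: 0.0094
```

Emit:
play_rows --moves '[[-1,[0,0,0.15],[0,0,0]],[-1,[0,0,0],[0,0,0]],[-1,[0,0,0],[0,0,0]]]'

```text
clock: 8.18
eef_pos: [0.4952, -0.1475, 0.1533]
tool_rot: [0.046, 0.999, -0.0, 0.001]
ft_force: [-3.2, 2.2, 7.2]
grip_width: 0.0088
```

Emit:
play_rows --moves '[[-1,[0.05,0.03,0],[0,0,0.06]],[-1,[0,0,0],[0,0,0.06]],[-1,[0,0,0],[0,0,0]],[-1,[0,0,0],[0,0,0]]]'

```text
clock: 8.52
eef_pos: [0.4952, -0.1472, 0.1531]
tool_rot: [0.106, 0.994, 0.0, 0.001]
ft_force: [-2.3, 2.3, 5.2]
grip_width: 0.009
```

Emit:
play_rows --moves '[[-1,[0,0,0],[0,0,0.06]],[-1,[0,0,0],[0,0,0.04]],[-1,[0,0,0],[0,0,0]],[-1,[0,0,0],[0,0,0]]]'

```text
clock: 8.85
eef_pos: [0.4952, -0.1471, 0.1528]
tool_rot: [0.155, 0.988, 0.0, 0.001]
ft_force: [-1.4, 2.7, 4.8]
grip_width: 0.0093
```

Emit:
play_rows --moves '[[-1,[0.02,0.04,0.1],[0,0,0.06]],[-1,[0,0,0],[0,0,0]],[-1,[0,0,0],[0,0,0]]]'

```text
clock: 9.1
eef_pos: [0.4947, -0.147, 0.1509]
tool_rot: [0.184, 0.983, -0.0, 0.0]
ft_force: [0.3, 0.9, -0.9]
grip_width: 0.0091
```

```bash
python3 -c "
from h import *
st()"
```

```text
{'clock': 9.1, 'joint_pos': [-0.2886, 0.321, -0.1009, 1.1488, -0.0004, 0.0824], 'eef_pos': [0.4947, -0.147, 0.1509], 'tool_rot': [0.1844, 0.9828, -0.0002, 0.0001], 'ft_force': [0.3375, 0.9364, -0.937], 'ft_torque': [0.2389, 0.0423, -0.0183], 'grip_width': 0.0091}
```

Emit:
play_rows --moves '[[-1,[0,0,0.2],[0,0,0]],[-1,[0,0,0],[0,0,0]],[-1,[0,0,0],[0,0,0]]]'

```text
clock: 9.35
eef_pos: [0.4946, -0.1469, 0.1489]
tool_rot: [0.185, 0.983, -0.0, -0.0]
ft_force: [0.3, 1.3, -1.0]
grip_width: 0.0093
```

Emit:
play_rows --moves '[[-1,[0,0,0.2],[0,0,0]],[-1,[0,0,0],[0,0,0]],[-1,[0,0,0],[0,0,0]]]'

```text
clock: 9.6
eef_pos: [0.4946, -0.1468, 0.1471]
tool_rot: [0.185, 0.983, -0.0, 0.0]
ft_force: [-0.3, 0.2, -1.6]
grip_width: 0.0089
```

Emit:
play_rows --moves '[[-1,[0,0,0.25],[0,0,0]],[-1,[0,0,0.25],[0,0,0]],[-1,[0,0,0],[0,0,0]],[-1,[0,0,0],[0,0,0]],[-1,[0,0,0],[0,0,0]]]'

```text
clock: 10.02
eef_pos: [0.4945, -0.1468, 0.1422]
tool_rot: [0.185, 0.983, -0.0, -0.0]
ft_force: [0.2, 0.7, -0.8]
grip_width: 0.0094
```

```bash
cat >> h.py <<'E'
def tq():
    o=bot.get_obs();R_=pose(o)[:3,:3];a=np.arctan2(R_[1,1],R_[0,1])
    d=np.array([.4946,-.1468,0])-o["eef_pos"]
    print("t%.2f pos %s yaw_y %.4f F %s T %s tau6 %.3f j6 %.4f w %.4f"%(o["clock"],o["eef_pos"].round(4),a,o["ft_force"].round(1),o["ft_torque"].round(3),o["tau"][5],o["joint_pos"][5],o["grip_width"]))
E
python3 -c "
from h import *
tq()"
```

```text
t10.02 pos [ 0.4945 -0.1468  0.1422] yaw_y 1.1980 F [ 0.2  0.7 -0.8] T [ 0.144 -0.031 -0.026] tau6 -0.002 j6 0.0843 w 0.0094
```

```bash
cat >> h.py <<'E'
def avg(n=6):
    L=[]
    for k in range(n):
        bot.camera("wrist");L.append(bot.get_obs())
    m=lambda k:np.mean([o[k] for o in L],0)
    Rm=[pose(o)[:3,:3] for o in L];a=np.mean([np.arctan2(r[1,1],r[0,1]) for r in Rm])
    print("t%.2f pos %s yaw %.4f F %s T %s sdTz %.3f tau6 %.4f sd %.4f w %.4f"%(L[-1]["clock"],m("eef_pos").round(4),a,m("ft_force").round(2),m("ft_torque").round(4),np.std([o["ft_torque"][2] for o in L]),m("tau")[5],np.std([o["tau"][5] for o in L]),m("grip_width")))
E
python3 -c "
from h import *
avg()"
```

```text
t10.32 pos [ 0.4946 -0.1468  0.1423] yaw 1.1980 F [-0.05  0.43 -1.43] T [ 0.1234 -0.0259  0.0104] sdTz 0.052 tau6 -0.0019 sd 0.0002 w 0.0092
```

Emit:
play_rows --moves '[[-1,[0,0,0],[0,0,0.05]],[-1,[0,0,0],[0,0,0.05]]]'

```text
clock: 10.48
eef_pos: [0.4947, -0.1469, 0.1424]
tool_rot: [0.235, 0.972, -0.0, 0.0]
ft_force: [1.1, -0.1, -1.3]
grip_width: 0.0091
```

```bash
python3 -c "
from h import *
tq();avg(4)"
```

```text
t10.48 pos [ 0.4947 -0.1469  0.1424] yaw_y 1.0956 F [ 1.1 -0.1 -1.3] T [ 0.164 -0.229 -0.02 ] tau6 -0.514 j6 0.1867 w 0.0091
t10.68 pos [ 0.4947 -0.1469  0.1424] yaw 1.0976 F [ 0.17  0.59 -0.97] T [ 0.0658 -0.0795 -0.0082] sdTz 0.019 tau6 0.1302 sd 0.0941 w 0.0090
```

Emit:
play_rows --moves '[[-1,[0,0,0],[0,0,0.05]],[-1,[0,0,0],[0,0,0.05]]]'

```text
clock: 10.85
eef_pos: [0.4947, -0.1464, 0.1424]
tool_rot: [0.283, 0.959, 0.0, 0.0]
ft_force: [0.3, 2.6, -0.3]
grip_width: 0.0091
```

```bash
python3 -c "
from h import *
tq();avg(4)"
```

```text
t10.85 pos [ 0.4947 -0.1464  0.1424] yaw_y 0.9968 F [ 0.3  2.6 -0.3] T [ 0.475 -0.111  0.047] tau6 -0.504 j6 0.2856 w 0.0091
t11.05 pos [ 0.4947 -0.1464  0.1424] yaw 0.9987 F [ 0.35  1.57 -0.67] T [ 0.4209 -0.1315  0.0336] sdTz 0.021 tau6 0.1400 sd 0.0954 w 0.0091
```

Emit:
play_rows --moves '[[-1,[0,0,0],[0,0,0.05]],[-1,[0,0,0],[0,0,0.05]]]'

```text
clock: 11.22
eef_pos: [0.4947, -0.1463, 0.1424]
tool_rot: [0.33, 0.944, 0.001, 0.0]
ft_force: [0.9, 2.7, -0.4]
grip_width: 0.0093
```

```bash
python3 -c "
from h import *
tq();avg(6)"
```

```text
t11.22 pos [ 0.4947 -0.1463  0.1424] yaw_y 0.8979 F [ 0.9  2.7 -0.4] T [ 0.591 -0.222  0.249] tau6 -0.280 j6 0.3848 w 0.0093
t11.52 pos [ 0.4947 -0.1463  0.1424] yaw 0.8995 F [ 0.71  2.65 -0.57] T [ 0.7488 -0.2506  0.1583] sdTz 0.020 tau6 0.2431 sd 0.0990 w 0.0091
```

Emit:
play_rows --moves '[[-1,[0,0,0],[0,0,0.05]],[-1,[0,0,0],[0,0,0.05]]]'

```text
clock: 11.68
eef_pos: [0.4948, -0.1463, 0.1424]
tool_rot: [0.377, 0.926, 0.001, 0.0]
ft_force: [1.3, 4.0, 0.0]
grip_width: 0.009
```

```bash
python3 -c "
from h import *
tq();avg(6)"
```

```text
t11.68 pos [ 0.4948 -0.1463  0.1424] yaw_y 0.7972 F [1.3 4.  0. ] T [ 0.932 -0.358  0.199] tau6 -0.295 j6 0.4855 w 0.0090
t11.98 pos [ 0.4948 -0.1463  0.1424] yaw 0.7990 F [1.27 4.33 0.11] T [ 1.0652 -0.4363  0.1926] sdTz 0.024 tau6 0.2450 sd 0.0974 w 0.0091
```

Emit:
play_rows --moves '[[-1,[0.04,0.08,0],[0,0,0.05]],[-1,[0,0,0],[0,0,0.05]]]'

```text
clock: 12.15
eef_pos: [0.495, -0.146, 0.1424]
tool_rot: [0.423, 0.906, -0.0, 0.0]
ft_force: [1.8, 3.1, -0.2]
grip_width: 0.0092
```

```bash
python3 -c "
from h import *
tq();avg(8)"
```

```text
t12.15 pos [ 0.495  -0.146   0.1424] yaw_y 0.6967 F [ 1.8  3.1 -0.2] T [ 0.835 -0.482  0.263] tau6 -0.285 j6 0.5875 w 0.0092
t12.55 pos [ 0.4949 -0.146   0.1424] yaw 0.6985 F [ 1.89  2.75 -0.84] T [ 0.7998 -0.4604  0.1572] sdTz 0.022 tau6 0.2217 sd 0.0929 w 0.0092
```

Emit:
play_rows --moves '[[-1,[0,0,0],[0,0,0.05]],[-1,[0,0,0],[0,0,0.05]]]'

```text
clock: 12.72
eef_pos: [0.495, -0.1459, 0.1424]
tool_rot: [0.468, 0.884, 0.0, 0.0]
ft_force: [1.7, 3.1, 0.0]
grip_width: 0.009
```

```bash
python3 -c "
from h import *
tq();avg(8)"
```

```text
t12.72 pos [ 0.495  -0.1459  0.1424] yaw_y 0.5963 F [1.7 3.1 0. ] T [ 0.819 -0.597  0.215] tau6 -0.294 j6 0.6878 w 0.0090
t13.12 pos [ 0.495  -0.1459  0.1424] yaw 0.5984 F [ 2.17  2.8  -0.53] T [ 0.7981 -0.6547  0.1838] sdTz 0.028 tau6 0.2219 sd 0.0920 w 0.0091
```

Emit:
play_rows --moves '[[-1,[0,0.05,0],[0,0,0.04]],[-1,[0,0,0],[0,0,0.04]]]'

```text
clock: 13.28
eef_pos: [0.4952, -0.1458, 0.1424]
tool_rot: [0.503, 0.864, -0.0, 0.0]
ft_force: [2.3, 2.9, -0.2]
grip_width: 0.0096
```

```bash
python3 -c "
from h import *
tq()"
```

```text
t13.28 pos [ 0.4952 -0.1458  0.1424] yaw_y 0.5166 F [ 2.3  2.9 -0.2] T [ 0.706 -0.605  0.229] tau6 -0.188 j6 0.7681 w 0.0096
```

Emit:
play_rows --moves '[[-1,[0,0,0],[0,0,0.04]],[-1,[0,0,0],[0,0,0.04]]]'

```text
clock: 13.45
eef_pos: [0.4953, -0.1458, 0.1424]
tool_rot: [0.537, 0.843, -0.0, 0.0]
ft_force: [2.7, 2.1, -0.1]
grip_width: 0.0093
```

```bash
python3 -c "
from h import *
tq();avg(8);tq()"
```

```text
t13.45 pos [ 0.4953 -0.1458  0.1424] yaw_y 0.4366 F [ 2.7  2.1 -0.1] T [ 0.735 -0.636  0.195] tau6 -0.160 j6 0.8482 w 0.0093
t13.85 pos [ 0.4953 -0.1457  0.1424] yaw 0.4383 F [ 2.19  2.5  -0.3 ] T [ 0.6701 -0.6406  0.1908] sdTz 0.023 tau6 0.2287 sd 0.0747 w 0.0091
t13.85 pos [ 0.4953 -0.1457  0.1424] yaw_y 0.4384 F [ 1.9  2.4 -0.5] T [ 0.562 -0.593  0.189] tau6 0.178 j6 0.8464 w 0.0086
```

Emit:
play_rows --moves '[[-1,[0,0.05,0],[0,0,0.05]],[-1,[0,0,0],[0,0,0.05]]]'

```text
clock: 14.02
eef_pos: [0.4955, -0.1456, 0.1424]
tool_rot: [0.579, 0.815, -0.0, 0.0]
ft_force: [2.1, 1.9, -0.2]
grip_width: 0.0093
```

```bash
python3 -c "
from h import *
tq();avg(8)"
```

```text
t14.02 pos [ 0.4955 -0.1456  0.1424] yaw_y 0.3360 F [ 2.1  1.9 -0.2] T [ 0.59  -0.522  0.244] tau6 -0.283 j6 0.9494 w 0.0093
t14.42 pos [ 0.4955 -0.1456  0.1424] yaw 0.3382 F [1.46 1.57 0.66] T [ 0.4597 -0.4284  0.1644] sdTz 0.036 tau6 0.2277 sd 0.0928 w 0.0091
```

Emit:
play_rows --moves '[[-1,[0,0,0],[0,0,0.05]],[-1,[0,0,0],[0,0,0.05]]]'

```text
clock: 14.58
eef_pos: [0.4957, -0.1455, 0.1424]
tool_rot: [0.619, 0.785, -0.0, 0.0]
ft_force: [1.7, 1.2, 0.7]
grip_width: 0.0087
```

```bash
python3 -c "
from h import *
tq();avg(8)"
```

```text
t14.58 pos [ 0.4957 -0.1455  0.1424] yaw_y 0.2362 F [1.7 1.2 0.7] T [ 0.348 -0.443  0.235] tau6 -0.287 j6 1.0492 w 0.0087
t14.98 pos [ 0.4957 -0.1455  0.1424] yaw 0.2383 F [1.74 1.38 0.57] T [ 0.3681 -0.4543  0.1851] sdTz 0.012 tau6 0.2269 sd 0.0925 w 0.0090
```

Emit:
play_rows --moves '[[-1,[0,0,0],[0,0,0.05]],[-1,[0,0,0],[0,0,0.05]]]'

```text
clock: 15.15
eef_pos: [0.4958, -0.1455, 0.1424]
tool_rot: [0.657, 0.754, 0.0, 0.0]
ft_force: [2.0, 1.0, 0.1]
grip_width: 0.0097
```

```bash
python3 -c "
from h import *
tq();avg(8)"
```

```text
t15.15 pos [ 0.4958 -0.1455  0.1424] yaw_y 0.1362 F [2.  1.  0.1] T [ 0.37  -0.556  0.239] tau6 -0.287 j6 1.1492 w 0.0097
t15.55 pos [ 0.4958 -0.1455  0.1424] yaw 0.1384 F [2.19 1.27 0.29] T [ 0.313  -0.5836  0.1836] sdTz 0.030 tau6 0.2278 sd 0.0922 w 0.0092
```

Emit:
play_rows --moves '[[-1,[0,0,0],[0,0,0.05]],[-1,[0,0,0],[0,0,0.05]]]'

```text
clock: 15.72
eef_pos: [0.4959, -0.1454, 0.1424]
tool_rot: [0.694, 0.72, 0.0, 0.0]
ft_force: [3.6, 2.3, 0.7]
grip_width: 0.009
```

```bash
python3 -c "
from h import *
tq();avg(8)"
```

```text
t15.72 pos [ 0.4959 -0.1454  0.1424] yaw_y 0.0363 F [3.6 2.3 0.7] T [ 0.277 -0.82   0.269] tau6 -0.244 j6 1.2492 w 0.0090
t16.12 pos [ 0.4959 -0.1454  0.1424] yaw 0.0385 F [3.03 1.18 0.04] T [ 0.2994 -0.8295  0.1876] sdTz 0.027 tau6 0.2608 sd 0.0912 w 0.0093
```

Emit:
play_rows --moves '[[-1,[0,0,0],[0,0,0.035]],[-1,[0,0,0],[0,0,0.035]]]'

```text
clock: 16.28
eef_pos: [0.496, -0.1454, 0.1424]
tool_rot: [0.719, 0.695, 0.0, 0.0]
ft_force: [3.8, 0.2, -0.3]
grip_width: 0.0093
```

```bash
python3 -c "
from h import *
tq();avg(12);tq()"
```

```text
t16.28 pos [ 0.496  -0.1454  0.1424] yaw_y -0.0328 F [ 3.8  0.2 -0.3] T [ 0.254 -1.009  0.346] tau6 -0.028 j6 1.3184 w 0.0093
t16.88 pos [ 0.496  -0.1454  0.1424] yaw -0.0316 F [ 4.42  1.07 -0.57] T [ 0.2534 -1.1297  0.2994] sdTz 0.015 tau6 0.3190 sd 0.0550 w 0.0093
t16.88 pos [ 0.4959 -0.1454  0.1424] yaw_y -0.0318 F [ 4.7  1.4 -1.6] T [ 0.245 -1.303  0.291] tau6 0.295 j6 1.3173 w 0.0094
```

Emit:
play_rows --moves '[[-1,[0,0,0],[0,0,-0.05]],[-1,[0,0,0],[0,0,-0.05]],[-1,[0,0,0],[0,0,-0.04]],[-1,[0,0,0],[0,0,0]],[-1,[0,0,0],[0,0,0]]]'

```text
clock: 17.3
eef_pos: [0.4956, -0.1454, 0.1423]
tool_rot: [0.668, 0.744, -0.0, -0.0]
ft_force: [3.8, 1.3, -0.2]
grip_width: 0.0091
```

```bash
python3 -c "
from h import *
avg(8)"
```

```text
t17.70 pos [ 0.4956 -0.1454  0.1423] yaw 0.1073 F [3.71 1.18 0.03] T [ 0.2902 -0.9952  0.0202] sdTz 0.024 tau6 0.0215 sd 0.0024 w 0.0091
```

Emit:
play_rows --moves '[[-1,[0.02,0.08,0],[0,0,0]],[-1,[0,0,-0.2],[0,0,0]],[-1,[0,0,-0.4],[0,0,0]],[-1,[0,0,-0.4],[0,0,0]]]'

```text
clock: 18.03
eef_pos: [0.4957, -0.1452, 0.152]
tool_rot: [0.668, 0.744, -0.001, -0.001]
ft_force: [2.7, -0.3, -2.0]
grip_width: 0.0092
```

```bash
python3 -c "
from h import *
avg(3)"
```

```text
t18.18 pos [ 0.4958 -0.1453  0.1528] yaw 0.1077 F [ 0.83  0.18 -0.46] T [-0.0418 -0.1879 -0.0018] sdTz 0.019 tau6 0.0039 sd 0.0027 w 0.0091
```

Emit:
play_rows --moves '[[-1,[0,0,-0.7],[0,0,0]],[-1,[0,0,-1.5],[0,0,0]],[-1,[0,0,-3],[0,0,0]],[-1,[0,0,-3],[0,0,0]],[-1,[0,0,-2],[0,0,-0.12]],[-1,[0,0,0],[0,0,-0.12]],[-1,[0,0,0],[0,0,-0.12]],[-1,[0,0,0],[0,0,-0.12]],[-1,[0,0,0],[0,0,-0.12]],[-1,[0,0,0],[0,0,-0.12]],[-1,[0,0,0],[0,0,-0.12]],[-1,[0,0,0],[0,0,-0.12]]]'

```text
clock: 19.18
eef_pos: [0.4953, -0.145, 0.2544]
tool_rot: [0.246, 0.969, -0.0, -0.001]
ft_force: [0.2, 0.3, -0.4]
grip_width: 0.0092
```

Emit:
play_rows --moves '[[-1,[0,0,0],[0,0,-0.12]],[-1,[0,0,0],[0,0,-0.12]],[-1,[0,0,0],[0,0,-0.12]],[-1,[0,0,0],[0,0,-0.05]],[-1,[0,0,0],[0,0,0]],[-1,[0,0,0],[0,0,0]]]'

```text
clock: 19.68
eef_pos: [0.4958, -0.1451, 0.2544]
tool_rot: [0.047, 0.999, 0.0, -0.001]
ft_force: [-0.1, -0.5, -1.1]
grip_width: 0.0093
```

```bash
python3 -c "
from h import *
st();tq();avg(3);shot('scene','s2')
p=load('s2')[0];cv2.imwrite('pics/s2c.png',cv2.resize(p[170:340,280:460][...,::-1],None,fx=3.3,fy=3.3,interpolation=cv2.INTER_CUBIC))"
```

```text
{'clock': 19.6833, 'joint_pos': [-0.2845, 0.2662, 0.0988, 1.4046, -0.0002, -0.19], 'eef_pos': [0.4958, -0.1451, 0.2544], 'tool_rot': [0.0472, 0.9989, 0.0, -0.0006], 'ft_force': [-0.0685, -0.5007, -1.1324], 'ft_torque': [-0.0088, 0.0308, -0.033], 'grip_width': 0.0093}
t19.68 pos [ 0.4958 -0.1451  0.2544] yaw_y 1.4763 F [-0.1 -0.5 -1.1] T [-0.009  0.031 -0.033] tau6 -0.051 j6 -0.1900 w 0.0093
t19.83 pos [ 0.496  -0.1451  0.2544] yaw 1.4768 F [-0.03  0.29 -0.9 ] T [-0.0286 -0.0042  0.0007] sdTz 0.030 tau6 0.0023 sd 0.0054 w 0.0091
```

View pics/s2c.png

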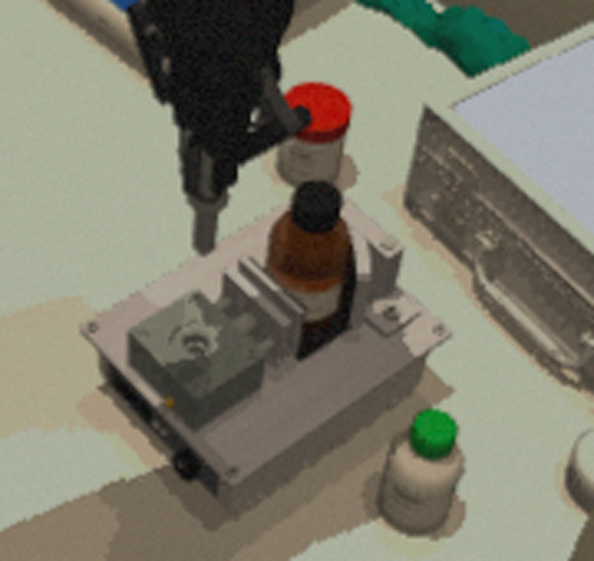

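The key is out. The bottle stands upright between the jaw and the V block, and the bystanders look untouched. I carry the key back.

Emit:
play_rows --moves '[[-1,[0.4,3.2,0],[0,0,0]],[-1,[0.43,3.7,0],[0,0,0]],[-1,[0.43,3.7,0],[0,0,0]],[-1,[0.43,3.7,0],[0,0,0]],[-1,[0.43,3.7,0],[0,0,0]],[-1,[0.43,3.7,0],[0,0,0]],[-1,[0.43,3.7,0],[0,0,0]],[-1,[0.43,3.7,0],[0,0,0]],[-1,[0.43,3.7,0],[0,0,0]],[-1,[0.43,3.7,0],[0,0,0]],[-1,[0.43,3.7,0],[0,0,0]],[-1,[0.41,3.9,0],[0,0,0]]]'

```text
clock: 20.88
eef_pos: [0.4859, 0.3003, 0.2544]
tool_rot: [0.047, 0.999, -0.0, 0.0]
ft_force: [1.9, -1.4, -1.4]
grip_width: 0.0095
```

Emit:
play_rows --moves '[[-1,[0,0,3],[0,0,0]],[-1,[0,0,3],[0,0,0]],[-1,[0,0,1],[0,0,0]],[-1,[0,0,0],[0,0,0]],[-1,[0,0,0],[0,0,0]],[-1,[0,0,0],[0,0,0]]]'

```text
clock: 21.38
eef_pos: [0.4876, 0.2988, 0.1862]
tool_rot: [0.047, 0.999, 0.001, 0.001]
ft_force: [0.2, 0.9, 0.0]
grip_width: 0.0093
```

```bash
python3 - <<'E'
from h import *
avg(6);p,d,K,T=shot("wrist","w6");Tc=bot.camera_info("wrist")["T_tool_cam"]
for n in("w4","w5","w6"):
    p,d,K,T=load(n);TT=T@np.linalg.inv(Tc);w=pts(p,d,K,T);t=(w-TT[:3,3])@TT[:3,:3]
    m=(t[...,2]>.03)&(t[...,2]<.052)&(abs(t[...,0]-.003)<.006)&(abs(t[...,1])<.012)
    q=t[m];print(n,len(q),q.mean(0).round(4),q[:,1].min().round(4),q[:,1].max().round(4))
w=pts(p,d,K,T)
s=w.reshape(-1,3);q=s[(s[:,2]>.050)&(s[:,2]<.060)&(abs(s[:,0]-.49)<.05)&(abs(s[:,1]-.268)<.08)];r=cv2.minAreaRect((q[:,:2]*1000).astype(np.float32));print("stand",len(q),r)
cv2.imwrite("pics/w6c.png",cv2.resize(p[150:400,180:460][...,::-1],None,fx=2.4,fy=2.4,interpolation=cv2.INTER_CUBIC))
E
```

```text
t21.68 pos [0.4875 0.2988 0.1861] yaw 1.4771 F [ 0.1   0.2  -1.38] T [-0.0031 -0.0148 -0.0033] sdTz 0.024 tau6 0.0005 sd 0.0002 w 0.0091
w4 282 [ 0.004  -0.0002  0.0408] -0.0052 0.0047
w5 273 [ 0.004  -0.0003  0.0406] -0.0052 0.0047
w6 278 [ 0.004  -0.0002  0.0406] -0.0052 0.0047
stand 7122 ((490.55279541015625, 268.4363098144531), (54.59846115112305, 120.3975601196289), 5.828249454498291)
```

View pics/w6c.png

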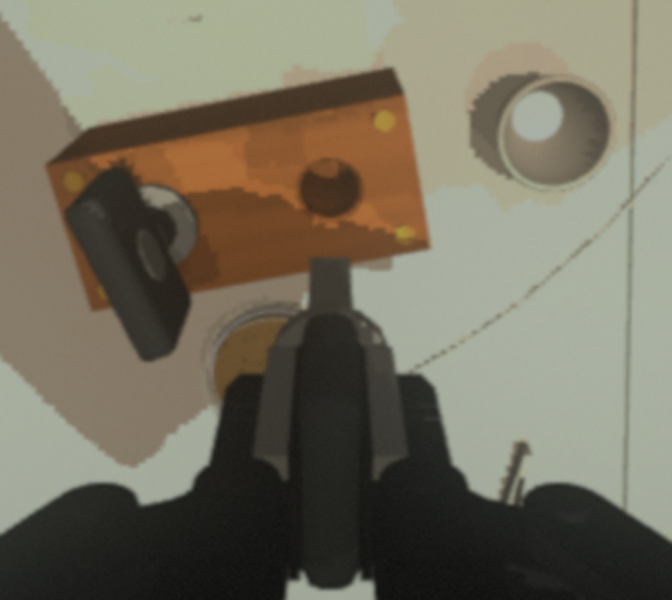

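The key sits unchanged in the grip. The empty bore is at crop (331,188), in line with the key at (330,290). I lower it.

Emit:
play_rows --moves '[[-1,[0.1,-0.03,3],[0,0,0]],[-1,[0,0,3],[0,0,0]],[-1,[0,0,1],[0,0,0]],[-1,[0,0,0.8],[0,0,0]],[-1,[0,0,0],[0,0,0]],[-1,[0,0,0],[0,0,0]]]'

```text
clock: 22.23
eef_pos: [0.4858, 0.2988, 0.107]
tool_rot: [0.046, 0.999, 0.0, 0.0]
ft_force: [-0.2, 0.7, -0.8]
grip_width: 0.0093
```

Emit:
play_rows --moves '[[-1,[0,0,1],[0,0,0]],[-1,[0,0,1],[0,0,0]],[-1,[0,0,0.7],[0,0,0]],[-1,[0,0,0],[0,0,0]],[-1,[0,0,0],[0,0,0]]]'

```text
clock: 22.65
eef_pos: [0.4848, 0.2982, 0.0785]
tool_rot: [0.046, 0.999, -0.0, -0.001]
ft_force: [-0.3, -0.6, -0.4]
grip_width: 0.0095
```

Emit:
play_rows --moves '[[-1,[0,0,0.5],[0,0,0]],[-1,[0,0,0.1],[0,0,0]],[-1,[0,0,0],[0,0,0]],[-1,[0,0,0],[0,0,0]]]'

```text
clock: 22.98
eef_pos: [0.4854, 0.2985, 0.0734]
tool_rot: [0.046, 0.999, 0.0, 0.0]
ft_force: [0.5, -0.2, -1.0]
grip_width: 0.0093
```

```bash
python3 -c "
from h import *
avg(5)"
```

```text
t23.23 pos [0.4855 0.2986 0.0735] yaw 1.4780 F [-0.2   0.08 -0.94] T [-0.0156 -0.0138 -0.0016] sdTz 0.027 tau6 0.0000 sd 0.0000 w 0.0090
```

Emit:
play_rows --moves '[[-1,[-0.08,0,0.18],[0,0,0]],[-1,[0,0,0],[0,0,0]],[-1,[0,0,0],[0,0,0]]]'

```text
clock: 23.48
eef_pos: [0.4865, 0.2986, 0.0717]
tool_rot: [0.046, 0.999, 0.0, 0.0]
ft_force: [0.7, 0.7, -0.8]
grip_width: 0.0091
```

Emit:
play_rows --moves '[[-0.4,[0,0,0],[0,0,0]],[-0.3,[0,0,0],[0,0,0]],[-0.3,[0,0,0],[0,0,0]],[-0.3,[0,0,0],[0,0,0]],[-0.3,[0,0,0],[0,0,0]]]'

```text
clock: 23.9
eef_pos: [0.4861, 0.2984, 0.0715]
tool_rot: [0.046, 0.999, -0.0, -0.0]
ft_force: [0.1, -0.7, 0.0]
grip_width: 0.0299
```

Emit:
play_rows --moves '[[-0.3,[0,0,-0.5],[0,0,0]],[-0.3,[0,0,-1],[0,0,0]],[-0.3,[0,0,-2],[0,0,0]],[-0.3,[0,0,-3],[0,0,0]],[-0.3,[0,0,-3],[0,0,0]],[-0.3,[0,0,-3],[0,0,0]],[-0.3,[0,0,-2],[0,0,0]],[-0.3,[0,0,0],[0,0,0]],[-0.3,[0,0,0],[0,0,0]]]'

```text
clock: 24.65
eef_pos: [0.4872, 0.2991, 0.2191]
tool_rot: [0.046, 0.999, 0.001, 0.002]
ft_force: [0.0, 0.1, -1.0]
grip_width: 0.0301
```

```bash
python3 - <<'E'
from h import *
st();p,d,K,T=shot("wrist","w7");w=pts(p,d,K,T);s=w.reshape(-1,3);s=s[~np.isnan(s[:,0])]
for n,c in(("small",(.487,.298)),("large",(.4937,.239))):
    q=s[(s[:,2]>.085)&(s[:,2]<.13)&(np.hypot(s[:,0]-c[0],s[:,1]-c[1])<.032)]
    print(n,len(q),np.percentile(q[:,2],[50,95,99]).round(4),cv2.minAreaRect((q[q[:,2]>.097][:,:2]*1000).astype(np.float32)))
cv2.imwrite("pics/w7c.png",cv2.resize(p[130:430,160:480][...,::-1],None,fx=2,fy=2))
E
```

```text
{'clock': 24.65, 'joint_pos': [0.5506, 0.3849, 0.1745, 1.3555, -0.0, 0.6433], 'eef_pos': [0.4872, 0.2991, 0.2191], 'tool_rot': [0.0464, 0.9989, 0.0014, 0.002], 'ft_force': [0.005, 0.1081, -0.9627], 'ft_torque': [-0.0133, 0.0534, -0.0268], 'grip_width': 0.0301}
small 657 [0.1036 0.105  0.1055] ((486.5427551269531, 298.5859375), (10.069276809692383, 35.17131805419922), 84.22419738769531)
large 1501 [0.107  0.109  0.1094] ((492.8758544921875, 239.06527709960938), (51.25587463378906, 13.044683456420898), 16.036203384399414)
```

View pics/w7c.png

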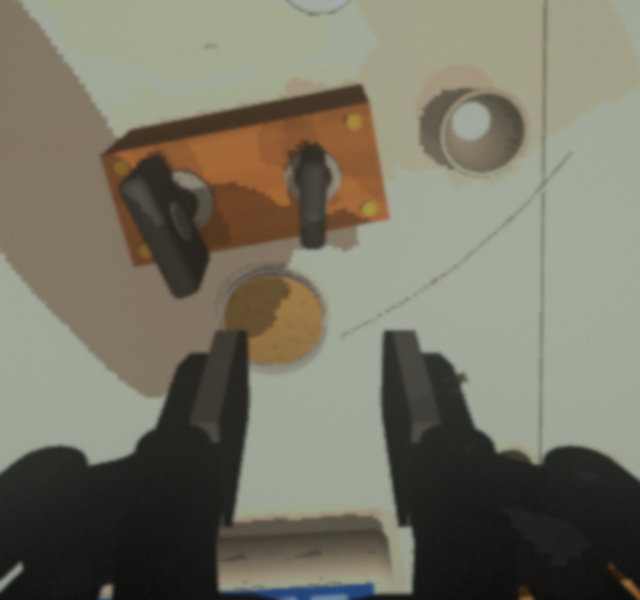

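The small key stands upright and seated in its bore, at crop (313,190). The large key and the bystanders are where they were, so I hand in.

```bash
python3 -c "
from h import *
print(bot.job_done())"
```

```text
the job is handed in; nothing more can be done
None
```

The bottle is clamped, the small key is back in its stand, and the job was handed in after about 25 s of robot time. No verdict was reported, so success is not confirmed.

**Clamping:** I took the small key and felt it into the recess with light pressure; the highest force I read was about 7 N. It dropped into the square after about 0.28 rad clockwise. I turned it until the torque rose, eased the torque off, and pulled the key straight out.

**Squeeze:** The readings did not fully agree. The angle turned after the torque first rose suggests about 12–14 N. The rise in resting torque suggests about 14–17 N. Both are inside 6–20 N, but the squeeze was not measured directly.

**Last checks:**
- **Small key:** upright and released in its original bore, wing top within about 1 mm of its first height and centre within 1 mm.
- **Large key:** in place, its wing within 1 mm of where it was.
- **Bottle:** stood upright in the clamp in a picture taken just after the key came out. I did not look at the shaker again after that.
- **Bystanders:** the ones I could see in the pictures looked undisturbed. The tins, mortar and pestle were not checked again after the key was inserted.

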